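# Stand up the bench caddy and hang it by its keyhole on the board screw

## Task

The vial caddy with the keyhole in its back plate is lying on its back on the bench. Stand it upright on its foot on the bench and let it go, then take hold of it afresh and hang it on the empty screw of the plywood board: pass the keyhole's round hole over the screw head and slide the caddy down until the screw sits at the closed end of the slot, upright and left hanging. Leave the other things on the bench where they are.

Things in the scene. Friction and masses are not known exactly. Their poses are not given: they have to be found in the camera images.
- caddy: Dark steel caddy, L-shaped in side view, about 0.22 kg. Back plate 150 mm long (x), 56 wide (y), 6 thick (z), with a keyhole; at the foot end a shelf, 6 thick, stands out to z = 75 mm. Origin: middle of the heel edge (back face, foot underside). x: up the plate from foot to top; z: out of its front. Starts on its back: z up, x level, roughly along world +y. Upright: x up.
- caddy_cheeks (a point): Middle between the caddy's two flat side cheeks, 30 mm up (x) and 34 mm out (z) from its origin; axes as the caddy. Cheek outer faces are 56 mm apart (y); they span x 6 to 50, z 6 to 62 mm. The shelf has a lip 18 mm high along its front edge.
- caddy_top (a point): Middle of the back plate's top edge, x = 150 mm, mid-thickness; axes as the caddy. The top 50 mm of the plate is plain 6 mm sheet. Standing, the caddy is stable on its flat foot of 75 x 56 mm.
- caddy_hole (a point): Centre of the keyhole's round (octagonal) opening, 26 mm across, on the plate's centre line at x = 66 mm, mid-thickness; axes as the caddy. From it a slot 10 mm wide runs towards the top edge and is closed at x = 98.5 mm.
- caddy_seat (a point): Point in the slot, x = 95 mm, mid-thickness, where the screw's axis lies when the caddy hangs fully home; 29 mm above the hole centre; axes as the caddy.
- screw (a point): Empty screw of the board: point on its axis 6 mm out from the board's front face, 170 mm above the bench. x: out of the board along the screw; z: up. Shank 7 mm thick; head 18 mm across, 5 mm thick, its underside 12 mm from the board face, so the 6 mm plate has 6 mm of play behind it.
- board: Fixed upright plywood board on feet, 18 mm thick, 184 mm high. Origin on the bench under the empty screw, in the front face. x: out of the front, away from the robot; y along the board, which spans y -45 to 180 mm. On a second screw at y = 115 hangs a like caddy with a vial, fixed (x to 80, height 76 to 226 mm). Our caddy hung: top edge 225 mm high.
- free_spot (a point): Middle of an area of open bench, clear for about 70 mm around, where the caddy can be stood up (bench height 0).
- plain_caddy: Another dark steel caddy of the same shape, size and axes, but with two small plain holes instead of a keyhole; also lying on its back. Not to be moved. The two lie side by side, about 0.17 m apart in x; either may be the one nearer the robot.
- dish: Closed glass dish, 90 mm across, 16 mm high, origin in the middle of its underside; bystander.
- marker: Black marker pen, 130 x 14 x 16 mm, lying along its x, origin in the middle of its underside; bystander.
Things that resemble listed ones, but are neither listed nor needed, are in the scene too. What is shaped like the caddy but pink or yellow is not meant.

How it is judged (in metres and radians):
On the way:
1. the caddy stands upright on its foot on the bench, let go (angle between caddy's own x axis and vertical below 0.1 rad and height (world z) of caddy below 0.006 m and contact force between the fingers and caddy below 0.1 N and linear speed of caddy below 0.03 m/s), for 0.2 s.
At the end, for the whole second after the job is handed in: The keyhole caddy hangs on the empty screw, fully down: the seat point of its slot is within 4 mm in height, 5 mm sideways and 6 mm in depth of the screw point, its back plate is within 0.15 rad of upright, and it is at rest and released (x of caddy_seat in the frame of screw between -0.006 and 0.006 m and y of caddy_seat in the frame of screw between -0.005 and 0.005 m and z of caddy_seat in the frame of screw between -0.004 and 0.004 m and angle between caddy's own x axis and vertical below 0.15 rad and linear speed of caddy below 0.02 m/s and contact force between the fingers and caddy below 0.1 N); the robot touches nothing.
It fails at once if the plain caddy, the dish or the marker is shifted more than 30 mm (distance of any of plain_caddy, dish, marker from where it was at the start of the episode above 0.03 m).
It also fails if it takes over 69 s, if anything falls off the work surface, if the arm or the gripper's body presses on something with over 40 N, if the wrist force passes 120 N, or if a joint passes its speed limit or range.

## Robot

A 6-joint arm with a two-finger parallel gripper is mounted at the origin on the work surface. World frame = base frame: x ahead of the robot, y to its left, z up, the work surface at z = 0. Lengths are in m, angles in degrees, forces in N, time in s.
With the tool pointing down it reaches from about 0.375 to 0.9 m from the base axis. Payload 3.1 kg.
Tool frame: the origin (TCP) lies on the centre line of the jaws, within the pads' length; the fingertips stand 25 mm ahead of it and the grasp point (between the pads) lies 6 mm ahead of it; z points along the fingers, y is the line along which they close (so a half turn about z gives the same grasp; the last joint's range is limited). The gripper opens to 87 mm and grips with 3 to 60 N. Pads are 19 mm wide; open, the fingers measure 117 mm over their backs; the gripper's body (75 mm by 190 mm) begins 51 mm behind the grasp point.
Start: joints at [-10.227, 30.224, 82.088, -0, 67.689, -10.227], TCP at [0.625, 0, 0.248] pointing down, gripper open.
Joint ranges: [-176.69, 176.69], [-43.24, 126.21], [12.49, 139.97], [-82, 262], [0, 151.66], [-163.58, 163.58]. Speed limits (degrees/s): [159.86, 159.86, 180, 180, 180, 180].

## Interface

Orientations are given as a 3x3 rotation matrix whose columns are the frame's x, y, z axes.
In Python, from rig import * gives the robot as it stands.
- The arm moves only by the tool step_arm, never from a script. Its argument "steps" is a list of rows, each a list of 7 numbers: the shift along the tool's x, y, z normalised to -1 to 1, where 1 is 0.3 m, then the turn, a rotation vector about the tool's x, y, z normalised to -1 to 1, where 1 is 45 degrees, then the gripper's target within -1 to 1 (shut at 1, half-way at 0, fully open at -1). A call has 1 to 8 rows; each row is the pose to reach, as a shift and turn from the pose commanded when the call began, along the tool's axes at that moment; what a row does not reach only later rows make up. A row lasts 1/12 s, in which the tool goes at most 41.7 mm and 7.16 degrees, less where a joint would pass 70% of its speed; a pose out of reach is approached as far as the arm can. A call with a number of a shift or a turn outside -1 to 1 is refused whole. A call with a gripper value outside its range is refused whole. The fingers move at their own pace and stop on an object; the grip force is fixed at half the most. Time passes only in rows, so rows that repeat a pose let the fingers close. It gives the time, the measured TCP pose, the force, the opening and the grip force at its end, in the units of the state.
- read_state(): the state, without advancing time (a new reading comes with each control period).
- capture(name): name is "scene" or "side" or "wrist"; returns a dict with "image" (400x640x3 uint8, red, green, blue), "vertical_fov" (degrees; the focal length in pixels is half the picture's height over the tangent of half this angle, whatever the lens; pixels are square), "cx", "cy" (the principal point, pixels), "world_from_camera" (4x4, takes a point from camera to world coordinates); the wrist camera has in their place "T_tool_cam" (4x4, takes a point from camera to tool coordinates, whose origin is the TCP and whose axes are the flange's). Camera axes: x right, y down, z forward; pixel columns grow to the right and rows downward; lengths in m; the calibration is good to about 2 mm. The wrist camera is an equidistant fisheye: a pixel r from the principal point sees the ray r / f radians off the axis. A picture is of the moment at which its call begins: read the wrist's pose just before it. There is no depth.
- hand_in(): hands the job in; it is judged then, once.
The state is a dict: "time_s": time; "joint_positions": joint angles; "qvel": joint speeds; "tau": joint torques, N m; "position": TCP position; "tcp_rot": TCP orientation; "force": force on the tool from outside, world axes, zero at the start; "moment": the same for the moment, N m; "opening": opening from 0.0 (shut) to 1.0 (fully open); "grasp_force": force on a finger pad.
Only numpy, scipy, OpenCV 4.12 (cv2) and the standard library are available. Lean on these libraries where they do the work, as an engineer would, in place of code of your own. Each camera call takes 0.05 s, during which the arm holds its last target. There are 200 camera calls.

## Working session

There is one attempt and no reset: what is moved stays moved. The work goes in short steps, Python scripts to look and compute and a tool call to move; the robot and the scene stay as the last step left them, time stands still between calls to the robot, and variables do not carry over. Pictures are saved under pics/ and viewed, at most 14 in all, crops included, and the job is handed in when it is done.

Besides the shell and the picture viewer there is one more tool, called after ">>>" in YAML: its name, and indented under it one key for each argument. step_arm: Moves the arm, as the interface text tells. Scaled input: -1 to 1 covers 0.3 m each way for a shift and 45 degrees each way for a turn. Its arguments: {"type":"object","properties":{"steps":{"type":"array"}},"required":["steps"]}

```bash
mkdir -p pics; ls
python3 - <<'E'
from rig import *
import cv2,json,numpy as np
for n in ("scene","side","wrist"):
    s=read_state(); c=capture(n); cv2.imwrite(f"pics/{n}0.png",c["image"][:,:,::-1])
    print(n,{k:(np.round(v,4).tolist() if k!="image" else 0) for k,v in c.items()})
print(s)
E
```

```text
pics
scene {'image': 0, 'vertical_fov': 49.4463, 'cx': 316.2143, 'cy': 196.9183, 'world_from_camera': [[-0.8083, 0.4599, -0.3677, 0.9894], [0.5886, 0.6472, -0.4844, 0.5351], [0.0152, -0.608, -0.7938, 1.247], [0.0, 0.0, 0.0, 1.0]]}
side {'image': 0, 'vertical_fov': 53.6399, 'cx': 311.0185, 'cy': 190.3766, 'world_from_camera': [[0.9855, -0.0922, 0.1424, 0.3045], [-0.1695, -0.5683, 0.8051, -1.0799], [0.0067, -0.8176, -0.5757, 0.8169], [0.0, 0.0, 0.0, 1.0]]}
wrist {'image': 0, 'vertical_fov': 65.7065, 'cx': 322.6331, 'cy': 197.7089, 'T_tool_cam': [[-0.0003, -0.9678, -0.2517, 0.0672], [1.0, -0.0001, -0.0007, 0.0014], [0.0007, -0.2517, 0.9678, -0.1387], [0.0, 0.0, 0.0, 1.0]]}
{'time_s': 0.1, 'joint_positions': array([-1.02282301e+01,  3.02746703e+01,  8.21475941e+01,  2.93267355e-04,
        6.76898310e+01, -1.02282850e+01]), 'qvel': array([-0.04194821, -0.09513837, -0.18462165, -0.06258794, -0.02371514,
       -0.08839157]), 'tau': array([-3.02360622e-04, -4.40987206e+01, -1.77151054e+01,  6.34850166e-02,
        5.34114777e-02, -3.85449334e-05]), 'position': array([6.24400303e-01, 1.28838599e-04, 2.46666443e-01]), 'tcp_rot': array([[ 1.32833694e-06,  9.99998148e-01, -1.92450025e-03],
       [ 9.99999938e-01, -6.50792650e-07,  3.52063042e-04],
       [ 3.52061138e-04, -1.92450060e-03, -9.99998086e-01]]), 'force': array([ 0.04341795, -0.51813509,  0.08467519]), 'moment': array([-0.02913959, -0.0178171 ,  0.00636082]), 'grasp_force': 0.0, 'opening': 1.0014575145970734}
```

View pics/scene0.png

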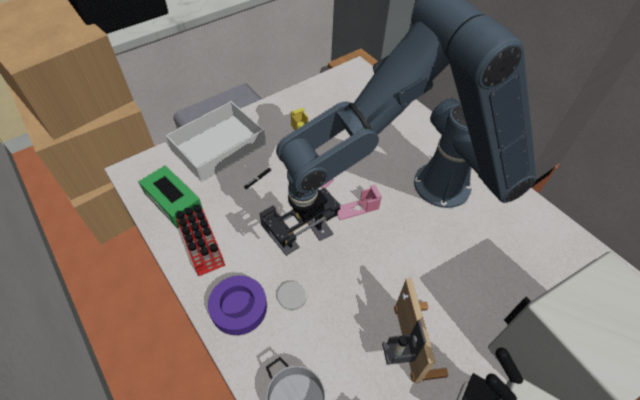

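View pics/side0.png

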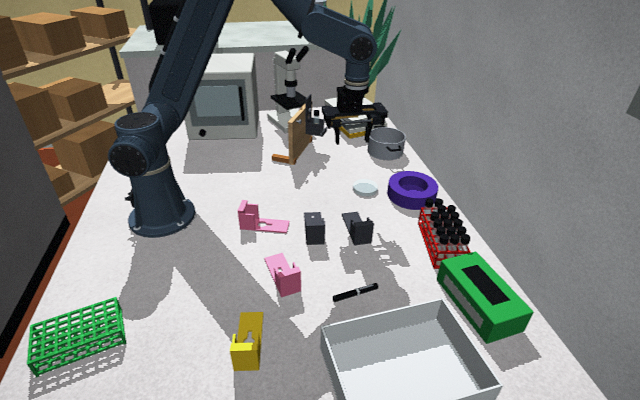

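View pics/wrist0.png

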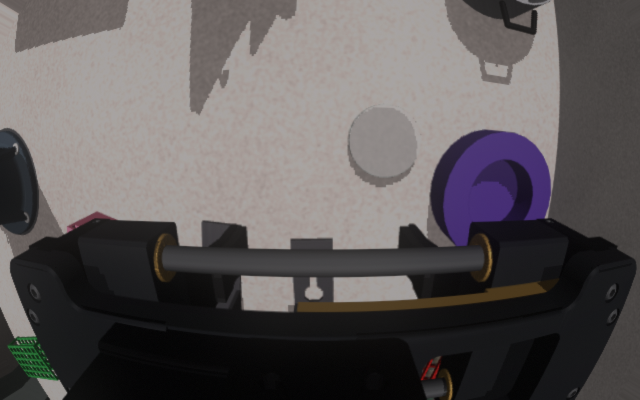

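The wrist view shows the keyhole caddy's plate with its hole at about (313,293) and plate top edge at row 240, so it is the farther one (x≈0.62). A second plate is at about (222,225). The scene view shows the board at about (415,330) with the hanging caddy at (403,345). I'll move back in −y for a clear wrist view.

>>> step_arm:
  steps:
    - [-0.13,0,0,0,0,0,-1]
    - [-0.26,0,0,0,0,0,-1]
    - [-0.4,0,-0.05,0,0,0,-1]
    - [-0.45,0,-0.1,0,0,0,-1]
    - [-0.45,0,-0.1,0,0,0,-1]
    - [-0.45,0,-0.1,0,0,0,-1]

```text
time_s: 0.65
position: [0.6252, -0.136, 0.278]
tcp_rot: [[0.002, 1.0, 0.001], [1.0, -0.002, 0.0], [0.0, 0.001, -1.0]]
force: [-0.1, 1.3, -0.5]
opening: 1.0
grasp_force: 0.0
```

```bash
cat > h.py <<'E'
from rig import *
import cv2, numpy as np
np.set_printoptions(precision=4,suppress=True)
def snap(n,fn=None):
    s=read_state(); c=capture(n)
    if fn: cv2.imwrite(f"pics/{fn}.png",c["image"][:,:,::-1])
    f=200/np.tan(np.radians(c["vertical_fov"])/2)
    if n=="wrist":
        T=np.eye(4);T[:3,:3]=s["tcp_rot"];T[:3,3]=s["position"];T=T@c["T_tool_cam"]
    else: T=c["world_from_camera"]
    np.savez(f"cam_{n}.npz",f=f,cx=c["cx"],cy=c["cy"],T=T,image=c["image"])
    return s
def ray(n,u,v):
    c=np.load(f"cam_{n}.npz");x,y=(u-c["cx"])/c["f"],(v-c["cy"])/c["f"]
    if n=="wrist":
        r=np.hypot(x,y); k=np.sin(r)/max(r,1e-9); d=np.array([x*k,y*k,np.cos(r)])
    else: d=np.array([x,y,1])/np.sqrt(x*x+y*y+1)
    T=c["T"]; return T[:3,3],T[:3,:3]@d
def onz(n,u,v,z):
    o,d=ray(n,u,v); return o+d*(z-o[2])/d[2]
def tri(rs):
    A=sum(np.eye(3)-np.outer(d,d) for o,d in rs);b=sum((np.eye(3)-np.outer(d,d))@o for o,d in rs)
    p=np.linalg.solve(A,b);return p,[np.linalg.norm(np.cross(p-o,d)) for o,d in rs]
E
python3 - <<'E'
from h import *
print(snap("wrist","w1")["position"])
snap("scene");snap("side")
a=np.load("cam_scene.npz")["image"][:,:,::-1][270:390,350:470];b=np.load("cam_side.npz")["image"][:,:,::-1][90:170,255:345]
w=np.load("cam_wrist.npz")["image"][:,:,::-1]
o=np.zeros((600,800,3),np.uint8);o[:400,:640]=w
cv2.imwrite("pics/c1.png",np.hstack([cv2.resize(a,(400,400),interpolation=2),cv2.resize(b,(400,400),interpolation=2)]))
E
```

```text
[ 0.6252 -0.136   0.278 ]
```

View pics/w1.png

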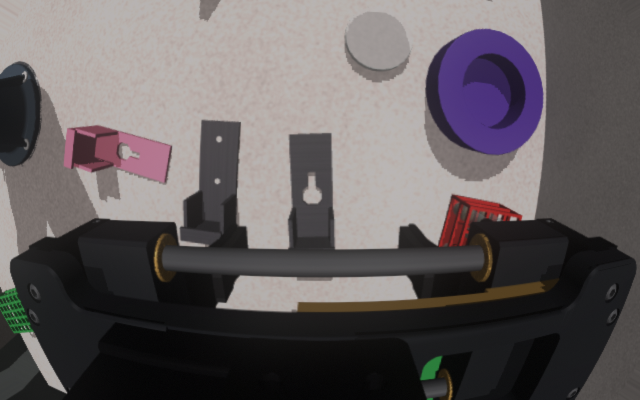

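View pics/c1.png

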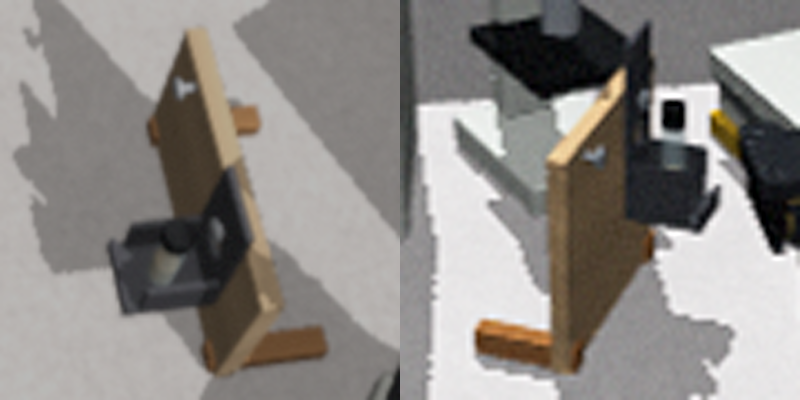

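The wrist view shows the keyhole caddy clearly: top corners (289,134) and (331,133), hole (312,195). The plain one is to its left. In the crops, the empty screw head is at scene (405.8,297) and side (389.4,120.6).

Run:
```python
from h import *
for p in [(289,134),(331,133),(310,133.5),(312,195)]: print(p,onz("wrist",*p,.006))
print("plain top",onz("wrist",222,122,.006))
for p in [(125,153)]: print("pinkhole",onz("wrist",*p,.006))
print("screw",tri([ray("scene",405.8,297),ray("side",389.4,120.6)]), onz("scene",405.8,297,.17))
# dark keyhole caddy contour
w=cv2.cvtColor(np.load("cam_wrist.npz")["image"],cv2.COLOR_RGB2GRAY)
m=((w<90)*255).astype(np.uint8)
for r in (140,150,160,170,200):
    c=np.where(m[r,270:350])[0]+270; print(r,c.min(),c.max(),onz("wrist",(c.min()+c.max()+1)/2,r+.5,.006))
g=cv2.GaussianBlur(w,(3,3),0)[180:206,300:326]
ys,xs=np.where(g>100); print("hole px",xs.mean()+300,ys.mean()+180,np.bincount(ys))
print("board scene top corners")
for p in [(350+193*.3,270+30*.3),(350+275*.3,270+303*.3)]: print(onz("scene",*p,.184))
print("side top near", onz("side",255+553/4.444,90+163/5,.184))
```

```text
(289, 134) [ 0.5823 -0.0883  0.006 ]
(331, 133) [ 0.6378 -0.0875  0.006 ]
(310, 133.5) [ 0.6101 -0.088   0.006 ]
(312, 195) [ 0.612  -0.1717  0.006 ]
plain top [ 0.4901 -0.0688  0.006 ]
pinkhole [ 0.3228 -0.1036  0.006 ]
screw (array([0.6792, 0.2403, 0.2454]), [np.float64(0.1568150017818984), np.float64(0.1568150017818986)]) [0.4936 0.2875 0.17  ]
140 290 330 [ 0.6107 -0.0973  0.006 ]
150 290 330 [ 0.6106 -0.1107  0.006 ]
160 291 330 [ 0.6112 -0.1242  0.006 ]
170 291 330 [ 0.611  -0.1377  0.006 ]
200 293 331 [ 0.6126 -0.1795  0.006 ]
hole px 311.7871720116618 192.97667638483966 [ 8  8  8  8  8  8 10 11 14 16 17 18 19 19 19 19 19 19 19 19 18 15 13 11]
board scene top corners
[0.4594 0.2558 0.184 ]
[0.5612 0.449  0.184 ]
side top near [0.7833 0.1921 0.184 ]
```

Run:
```python
from h import *
print("screw",tri([ray("scene",405.8,297),ray("side",255+197/4.444,120.6)]))
print("side top near corner(front edge?)", onz("side",255+153/4.444,90+163/5,.184),"bottom",onz("side",255+165/4.444,90+371/5,0))
S=np.load("cam_side.npz")["image"]
g=cv2.cvtColor(S,cv2.COLOR_RGB2GRAY); m=((g<75)*255).astype(np.uint8)
n,l,st,ce=cv2.connectedComponentsWithStats(m[200:260,290:390])
print([(s.tolist(),c.round(1).tolist()) for s,c in zip(st,ce) if s[4]>30])
a=S[185:265,285:395,::-1]; b=np.load("cam_scene.npz")["image"][270:330,375:455,::-1]
w=np.load("cam_wrist.npz")["image"][100:250,160:360,::-1]
cv2.imwrite("pics/c2.png",np.hstack([cv2.resize(a,(400,291)),cv2.resize(w,(400,291))]))
```

```text
screw (array([0.4965, 0.287 , 0.1701]), [np.float64(0.00275109181606163), np.float64(0.002751091816061633)])
side top near corner(front edge?) [0.4561 0.2436 0.184 ] bottom [0.4633 0.2518 0.    ]
[([0, 0, 100, 60, 5168], [49.4, 29.0]), ([15, 19, 20, 26, 362], [24.6, 33.9]), ([58, 19, 26, 26, 437], [70.4, 33.0])]
```

View pics/c2.png

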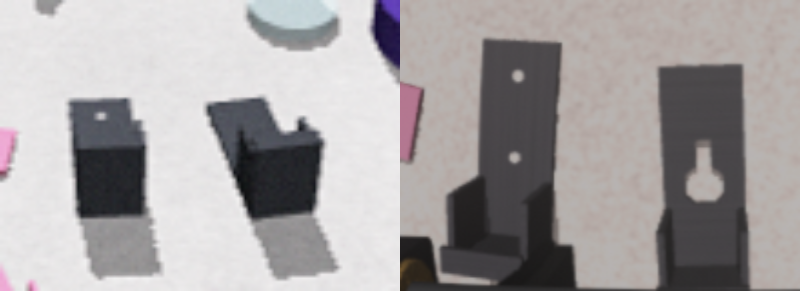

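The crop shows both caddies' foot faces (side view: plain bottom edge (307–324,244), keyhole bottom edge (354–371,243.5)) and the keyhole on the right.

Run:
```python
from h import *
for p in [(285+80/3.636,185+215/3.636),(285+143/3.636,185+215/3.636),(285+250/3.636,185+215/3.636),(285+314/3.636,185+210/3.636)]: print(onz("side",*p,0))
for p in [(285+245/3.636,185+143/3.636),(285+320/3.636,185+143/3.636)]: print("lip top",onz("side",*p,.075))
sc=lambda x,y:(160+(x-400)/2,100+y/1.94)
for n,p in dict(pt=(483,40),pt2=(561,44),kt=(658,67),kt2=(742,66)).items(): print(n,onz("wrist",*sc(*p),.006))
for n,p in dict(ph1=(517,76),ph2=(514,157)).items(): print(n,onz("wrist",*sc(*p),.006))
```

```text
[ 0.4471 -0.2122  0.    ]
[ 0.4985 -0.2206 -0.    ]
[ 0.586 -0.235  0.   ]
[ 0.6401 -0.2378  0.    ]
lip top [ 0.5777 -0.2305  0.075 ]
lip top [ 0.637  -0.2403  0.075 ]
pt [ 0.4596 -0.0651  0.006 ]
pt2 [ 0.5165 -0.0711  0.006 ]
kt [ 0.5823 -0.089   0.006 ]
kt2 [ 0.6378 -0.0888  0.006 ]
ph1 [ 0.484  -0.0922  0.006 ]
ph2 [ 0.4781 -0.1507  0.006 ]
```

Poses agree with the given sizes: keyhole caddy foot (0.613,−0.2375), top (0.610,−0.088), length 149.5 mm. Screw head is at (0.4965,0.287,0.170) and board yaw is about −28°. Next I tilt 45° and approach the cheeks.

>>> step_arm:
  steps:
    - [0,-0.01,0.07,0,-0.15,0,-1]
    - [0,-0.02,0.14,0,-0.3,0,-1]
    - [0.01,-0.03,0.21,0,-0.45,0,-1]
    - [0.01,-0.04,0.28,0,-0.6,0,-1]
    - [0.01,-0.042,0.35,0,-0.75,0,-1]
    - [0.01,-0.042,0.42,0,-0.9,0,-1]
    - [0.011,-0.042,0.5,0,-1,0,-1]
    - [0.011,-0.042,0.563,0,-1,0,-1]

```text
time_s: 1.47
position: [0.6103, -0.1268, 0.1038]
tcp_rot: [[-0.01, 1.0, -0.0], [0.707, 0.007, -0.707], [-0.707, -0.007, -0.707]]
force: [0.3, 1.4, 0.2]
opening: 1.003
grasp_force: 0.0
```

>>> step_arm:
  steps:
    - [0,0,0,0,0,0,-1]
    - [0,0,0,0,0,0,-1]
    - [0,0,0,0,0,0,-1]

```text
time_s: 1.72
position: [0.613, -0.1312, 0.1096]
tcp_rot: [[0.0, 1.0, 0.002], [0.707, 0.001, -0.707], [-0.707, 0.001, -0.707]]
force: [0.4, -0.7, 0.3]
opening: 1.002
grasp_force: 0.0
```

Run:
```python
from h import *
s=snap("wrist","w2");print(s["joint_positions"],s["position"])
R=s["tcp_rot"];t=np.array([.6125,-.2033,.038]);print(R,"shift tool/0.3",R.T@(t-s["position"])/.3)
```

```text
[ -4.1211  46.9369  91.1772 -58.4561  55.8595  36.538 ] [ 0.613  -0.1312  0.1096]
[[ 0.0002  1.      0.0015]
 [ 0.7069  0.001  -0.7073]
 [-0.7073  0.0012 -0.7069]] shift tool/0.3 [-0.0009 -0.0022  0.3387]
```

View pics/w2.png

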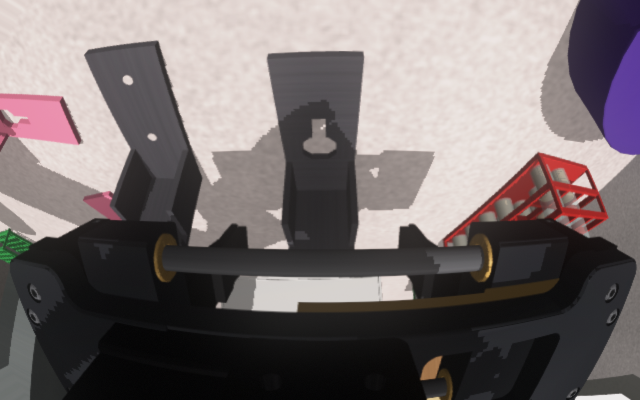

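The caddy is centred between the fingers (columns 285–355, fingers at 245 and 400) and the rack is clear on the right. Next I go in and grip.

>>> step_arm:
  steps:
    - [0,0,0.1,0,0,0,-1]
    - [0,0,0.2,0,0,0,-1]
    - [0,0,0.29,0,0,0,-1]
    - [0,-0.002,0.335,0,0,0,-1]
    - [0,-0.002,0.338,0,0,0,-1]
    - [0,-0.002,0.338,0,0,0,-1]
    - [0,-0.002,0.338,0,0,0,1]
    - [0,-0.002,0.338,0,0,0,1]

```text
time_s: 2.43
position: [0.6128, -0.2026, 0.0386]
tcp_rot: [[0.001, 1.0, 0.003], [0.707, 0.001, -0.707], [-0.707, 0.003, -0.707]]
force: [-0.4, -0.4, 0.2]
opening: 0.919
grasp_force: 0.0
```

>>> step_arm:
  steps:
    - [0,0,0,0,0,0,1]
    - [0,0,0,0,0,0,1]
    - [0,0,0,0,0,0,1]
    - [0,0,0,0,0,0,1]
    - [0,0,0,0,0,0,1]
    - [0,0,0,0,0,0,1]

```text
time_s: 2.93
position: [0.6119, -0.203, 0.0374]
tcp_rot: [[-0.0, 1.0, 0.001], [0.707, 0.0, -0.707], [-0.707, 0.0, -0.707]]
force: [-0.9, 3.8, 4.0]
opening: 0.642
grasp_force: 29.7
```

Gripped (opening 55.9 mm, 30 N). Next I lift and turn upright.

>>> step_arm:
  steps:
    - [-0.03,0,-0.05,0,0,0,1]
    - [-0.07,0,-0.13,0,0,0,1]
    - [-0.12,0,-0.22,0,0.12,0,1]
    - [-0.16,0,-0.31,0,0.25,0,1]
    - [-0.189,0,-0.377,0,0.39,0,1]
    - [-0.189,0,-0.377,0,0.53,0,1]
    - [-0.189,0,-0.377,0,0.67,0,1]
    - [-0.189,0,-0.377,0,0.8,0,1]

```text
time_s: 3.6
position: [0.612, -0.1631, 0.1581]
tcp_rot: [[-0.001, 1.0, 0.002], [0.988, 0.001, -0.151], [-0.151, 0.002, -0.988]]
force: [-0.1, -0.7, -3.5]
opening: 0.646
grasp_force: 29.8
```

>>> step_arm:
  steps:
    - [0,0,0,0,0.14,0,1]
    - [0,0,0,0,0.28,0,1]
    - [0,0,0,0,0.42,0,1]
    - [0,0,0,0,0.56,0,1]
    - [0,0,0,0,0.7,0,1]
    - [0,0,0,0,0.84,0,1]
    - [0,0,0,0,0.98,0,1]
    - [0,0,0,0,1,0,1]

```text
time_s: 4.27
position: [0.6107, -0.1669, 0.1539]
tcp_rot: [[0.005, 1.0, -0.0], [0.808, -0.004, 0.589], [0.589, -0.003, -0.808]]
force: [-0.7, 0.1, -4.3]
opening: 0.645
grasp_force: 29.8
```

>>> step_arm:
  steps:
    - [0,0,0,0,0.14,0,1]
    - [0,0,0,0,0.2,0,1]
    - [0,0,0,0,0.2,0,1]
    - [0,0,0,0,0.2,0,1]

```text
time_s: 4.6
position: [0.6114, -0.1634, 0.1559]
tcp_rot: [[0.002, 1.0, -0.001], [0.709, -0.0, 0.706], [0.706, -0.002, -0.708]]
force: [-0.3, 0.6, -3.2]
opening: 0.644
grasp_force: 29.8
```

Run:
```python
from h import *
s=snap("side");snap("scene");print(s["joint_positions"],s["position"],s["tcp_rot"],s["force"])
S=np.load("cam_side.npz")["image"][120:270,280:430,::-1];b=np.load("cam_scene.npz")["image"][130:280,230:380,::-1]
cv2.imwrite("pics/c3.png",np.hstack([cv2.resize(S,(400,400)),cv2.resize(b,(400,400))]))
```

```text
[-39.5563  48.1972  75.3489  32.9119  89.0761 -49.9187] [ 0.6114 -0.1634  0.1559] [[ 0.0015  1.     -0.0013]
 [ 0.7085 -0.0002  0.7057]
 [ 0.7057 -0.002  -0.7085]] [-0.2747  0.5641 -3.2278]
```

View pics/c3.png

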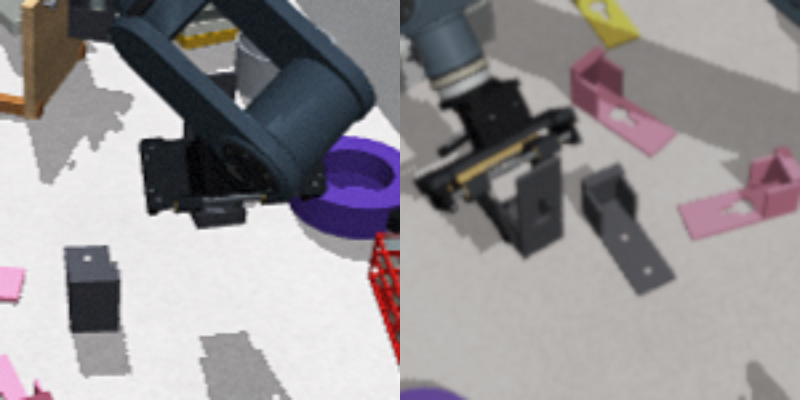

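It is held upright. I lower it to just above the bench.

>>> step_arm:
  steps:
    - [-0.06,0,0.06,0,0,0,1]
    - [-0.12,0,0.12,0,0,0,1]
    - [-0.18,0,0.18,0,0,0,1]
    - [-0.22,0,0.22,0,0,0,1]
    - [-0.25,0,0.25,0,0,0,1]
    - [-0.268,0,0.269,0,0,0,1]
    - [-0.268,0,0.269,0,0,0,1]
    - [-0.268,0,0.269,0,0,0,1]

```text
time_s: 5.37
position: [0.6122, -0.1632, 0.0436]
tcp_rot: [[-0.001, 1.0, 0.0], [0.707, 0.0, 0.707], [0.707, 0.001, -0.707]]
force: [0.2, -0.3, -2.2]
opening: 0.645
grasp_force: 29.8
```

>>> step_arm:
  steps:
    - [-0.004,0,0.004,0,0,0,1]
    - [-0.006,0,0.006,0,0,0,1]
    - [-0.008,0,0.008,0,0,0,1]
    - [-0.01,0,0.01,0,0,0,1]
    - [-0.01,0,0.01,0,0,0,1]

```text
time_s: 5.78
position: [0.6118, -0.1634, 0.0391]
tcp_rot: [[-0.0, 1.0, 0.0], [0.707, -0.0, 0.707], [0.707, 0.0, -0.707]]
force: [-0.0, -0.7, -1.8]
opening: 0.646
grasp_force: 29.8
```

>>> step_arm:
  steps:
    - [-0.003,0,0.003,0,0,0,1]
    - [-0.005,0,0.005,0,0,0,1]
    - [-0.005,0,0.005,0,0,0,1]
    - [-0.007,0,0.007,0,0,0,1]
    - [-0.007,0,0.007,0,0,0,1]

```text
time_s: 6.2
position: [0.6117, -0.1633, 0.0357]
tcp_rot: [[0.0, 1.0, -0.0], [0.707, -0.0, 0.707], [0.707, -0.0, -0.707]]
force: [0.2, 0.8, -2.6]
opening: 0.645
grasp_force: 29.8
```

>>> step_arm:
  steps:
    - [-0.002,0,0.002,0,0,0,1]
    - [-0.004,0,0.004,0,0,0,1]
    - [-0.004,0,0.004,0,0,0,1]

```text
time_s: 6.45
position: [0.6118, -0.1633, 0.0342]
tcp_rot: [[0.0, 1.0, 0.0], [0.707, -0.0, 0.707], [0.707, 0.0, -0.707]]
force: [0.0, -1.1, -2.2]
opening: 0.64
grasp_force: 29.8
```

>>> step_arm:
  steps:
    - [-0.002,0,0.002,0,0,0,1]
    - [-0.004,0,0.004,0,0,0,1]
    - [-0.004,0,0.004,0,0,0,1]

```text
time_s: 6.7
position: [0.612, -0.1633, 0.0338]
tcp_rot: [[-0.0, 1.0, 0.0], [0.706, -0.0, 0.708], [0.708, 0.001, -0.706]]
force: [-1.5, -0.8, 4.8]
opening: 0.639
grasp_force: 29.8
```

In contact with the bench. I release and back out along the tool axis.

>>> step_arm:
  steps:
    - [0,0,0,0,0,0,-1]
    - [0,0,0,0,0,0,-1]
    - [0,0,0,0,0,0,-1]
    - [0,0,0,0,0,0,-1]
    - [0,0,0,0,0,0,-1]
    - [0,0,0,0,0,0,-1]
    - [0,0,0,0,0,0,-1]

```text
time_s: 7.28
position: [0.6118, -0.1632, 0.0324]
tcp_rot: [[0.0, 1.0, -0.0], [0.707, 0.0, 0.707], [0.707, -0.0, -0.707]]
force: [1.5, 0.1, -0.3]
opening: 0.985
grasp_force: 0.0
```

>>> step_arm:
  steps:
    - [0,0,-0.06,0,0,0,-1]
    - [0,0,-0.15,0,0,0,-1]
    - [0,0,-0.25,0,0,0,-1]
    - [0,0,-0.36,0,0,0,-1]
    - [0,0,-0.48,0,0,0,-1]
    - [0,0,-0.6,0,0,0,-1]
    - [0,0,-0.6,0,0,0,-1]

```text
time_s: 7.87
position: [0.6137, -0.2976, 0.1651]
tcp_rot: [[-0.003, 1.0, 0.01], [0.714, -0.004, 0.7], [0.7, 0.01, -0.714]]
force: [-0.0, -0.8, 0.8]
opening: 0.998
grasp_force: 0.0
```

Run:
```python
from h import *
s=snap("wrist");snap("side");snap("scene");print(s["joint_positions"],s["position"],s["force"])
w=np.load("cam_wrist.npz")["image"][:,:,::-1]
S=np.load("cam_side.npz")["image"][150:270,280:400,::-1];b=np.load("cam_scene.npz")["image"][170:290,250:370,::-1]
cv2.imwrite("pics/c4.png",np.vstack([np.hstack([cv2.resize(S,(300,300)),cv2.resize(b,(300,300))]),cv2.resize(w,(600,300))[:300]]))
```

```text
[-47.0766  52.6974  61.6029  29.3971  99.6182 -51.0577] [ 0.6137 -0.2976  0.1651] [-0.0078 -0.8217  0.7841]
```

View pics/c4.png

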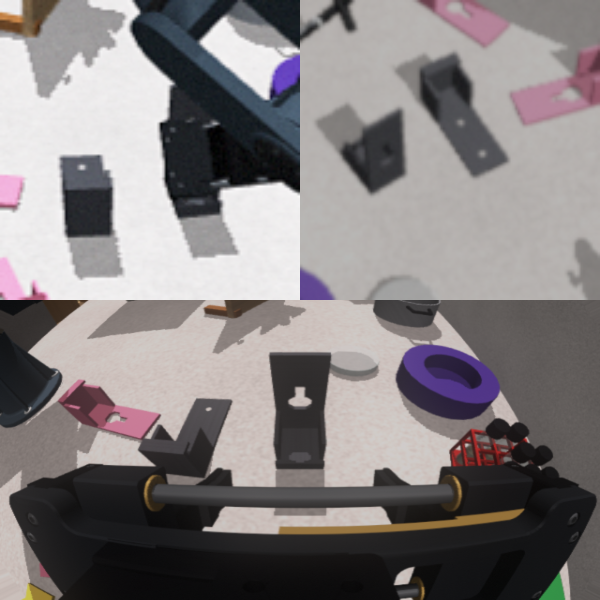

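The caddy stands on its foot, released. I untilt, rise, and go look at the board from above before regrasping.

>>> step_arm:
  steps:
    - [0.06,0,-0.06,0,-0.13,0,-1]
    - [0.12,0,-0.12,0,-0.27,0,-1]
    - [0.18,0,-0.18,0,-0.4,0,-1]
    - [0.24,0,-0.24,0,-0.55,0,-1]
    - [0.3,0,-0.3,0,-0.7,0,-1]
    - [0.36,0,-0.36,0,-0.84,0,-1]
    - [0.4,0,-0.4,0,-0.98,0,-1]
    - [0.4,0,-0.4,0,-1,0,-1]

```text
time_s: 8.68
position: [0.6133, -0.2862, 0.3337]
tcp_rot: [[-0.006, 1.0, 0.005], [1.0, 0.006, -0.005], [-0.005, 0.005, -1.0]]
force: [0.5, 0.3, 0.7]
opening: 1.0
grasp_force: 0.0
```

>>> step_arm:
  steps:
    - [0.11,-0.02,0,0,0,0,-1]
    - [0.22,-0.04,0,0,0,0,-1]
    - [0.33,-0.06,0,0,0,0,-1]
    - [0.44,-0.08,0,0,0,0,-1]
    - [0.55,-0.1,0,0,0,0,-1]
    - [0.66,-0.11,0,0,0,0,-1]
    - [0.77,-0.13,0,0,0,0,-1]
    - [0.88,-0.15,0,0,0,0,-1]

```text
time_s: 9.35
position: [0.5647, -0.0242, 0.326]
tcp_rot: [[-0.0, 1.0, -0.007], [1.0, 0.0, 0.003], [0.003, -0.007, -1.0]]
force: [0.0, 0.4, -0.7]
opening: 1.002
grasp_force: 0.0
```

>>> step_arm:
  steps:
    - [0.11,-0.02,0,0,0,0,-1]
    - [0.22,-0.04,0,0,0,0,-1]
    - [0.33,-0.06,0,0,0,0,-1]
    - [0.44,-0.08,0,0,0,0,-1]
    - [0.55,-0.1,0,0,0,0,-1]
    - [0.66,-0.11,0,0,0,0,-1]
    - [0.77,-0.13,0,0,0,0,-1]
    - [0.88,-0.15,0,0,0,0,-1]

```text
time_s: 10.02
position: [0.5195, 0.239, 0.3261]
tcp_rot: [[-0.001, 1.0, -0.008], [1.0, 0.001, -0.0], [-0.0, -0.008, -1.0]]
force: [0.5, 0.2, -0.1]
opening: 1.001
grasp_force: 0.0
```

>>> step_arm:
  steps:
    - [0,0,0,0,0,0,-1]
    - [0,0,0,0,0,0,-1]
    - [0,0,0,0,0,0,-1]
    - [0,0,0,0,0,0,-1]

```text
time_s: 10.35
position: [0.5214, 0.2364, 0.328]
tcp_rot: [[0.001, 1.0, -0.003], [1.0, -0.001, -0.001], [-0.001, -0.003, -1.0]]
force: [0.3, 0.4, 0.8]
opening: 1.0
grasp_force: 0.0
```

Run:
```python
from h import *
snap("scene")
for p in [(250+62/2.5,170+145/2.5),(250+103/2.5,170+110/2.5)]: print("plate top",onz("scene",*p,.15))
s=snap("wrist","w5");print(s["joint_positions"],s["position"],s["qvel"].max())
```

```text
plate top [ 0.6522 -0.1114  0.15  ]
plate top [ 0.5832 -0.1255  0.15  ]
[13.1787 21.3844 83.8146 -0.0026 74.9322 13.2732] [0.5217 0.2362 0.3285] 0.2417123863365812
```

View pics/w5.png

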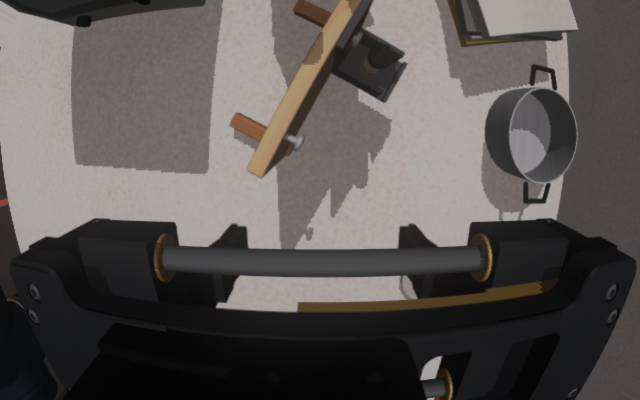

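The board is seen from above: screw head at about (297,143), near end of its top edge at about (250–262,175), running up to (360,0). I'll measure the edges.

Run:
```python
from h import *
im=np.load("cam_wrist.npz")["image"];h=cv2.cvtColor(im,cv2.COLOR_RGB2HSV)
for r in (30,50,70,80,90,100,110,120,130,140,150,160,165,170,175):
    row=h[r,235:370]; wood=np.where((row[:,1]>90)&(row[:,0]<25))[0]+235
    print(r,wood.min() if len(wood) else None,wood.max() if len(wood) else None, [int(x) for x in h[r,wood.min():wood.max()+4:2,2]] if len(wood) else "")
print(im[136:150,284:308].mean(2).astype(int))
o=im[100:200:,220:340,::-1]; cv2.imwrite("pics/c6.png",cv2.resize(o,(720,600),interpolation=cv2.INTER_CUBIC))
```

```text
30 322 343 [149, 166, 166, 167, 168, 167, 168, 167, 168, 167, 140, 68, 65]
50 310 332 [94, 113, 118, 118, 117, 117, 122, 167, 168, 167, 143, 67, 45]
70 299 321 [165, 170, 169, 170, 169, 169, 169, 168, 169, 166, 122, 55, 51]
80 293 314 [160, 170, 170, 170, 170, 169, 169, 169, 169, 168, 132, 58, 52]
90 288 309 [167, 170, 171, 170, 170, 170, 169, 170, 170, 163, 110, 54, 54]
100 282 303 [164, 170, 171, 170, 170, 170, 170, 170, 170, 168, 129, 59, 53]
110 277 297 [168, 171, 171, 170, 170, 171, 170, 170, 170, 163, 107, 56]
120 235 292 [136, 136, 136, 137, 141, 144, 144, 131, 108, 113, 149, 171, 173, 173, 173, 173, 173, 169, 159, 171, 171, 171, 171, 171, 171, 170, 170, 167, 129, 63, 55]
130 239 287 [112, 133, 133, 132, 131, 132, 133, 135, 135, 134, 134, 137, 139, 135, 169, 171, 171, 171, 171, 170, 170, 170, 170, 149, 74, 56]
140 258 281 [116, 127, 170, 171, 171, 171, 171, 171, 171, 170, 169, 139, 68, 56]
150 256 290 [163, 171, 171, 171, 171, 171, 170, 170, 170, 159, 88, 57, 57, 57, 55, 59, 86, 80, 80]
160 252 271 [170, 172, 171, 171, 171, 171, 171, 170, 166, 125, 62, 57]
165 249 268 [167, 17
[... 859 characters left out ...]
48  47  47  46  47  51  60  70  80  91 106 127 142 145 143 130  97
   85  97 108 110 111 110]
 [ 48  47  46  47  45  47  52  58  61  61  68 106 129 137 139 136 111  93
   96 106 107 109 111 110]
 [ 48  48  47  45  46  49  56  60  59  58  73 107 124 130 131 123  89  95
  105 107 108 109 110 110]
 [ 47  47  46  45  47  54  60  61  57  59  93 109 117 121 118 101  86  98
  107 106 105 109 110 110]
 [ 47  46  46  47  49  58  62  60  56  59  91 103 110 111 102  78  98 106
  107 105 104 108 111 111]
 [ 47  46  46  48  55  61  63  58  53  60  82  92  98  96  86  76 102 109
  108 107 105 107 110 110]
 [ 47  46  47  50  60  63  61  56  56  68  75  81  87  86  83  91 106 108
  107 107 107 108 108 107]]
```

View pics/c6.png

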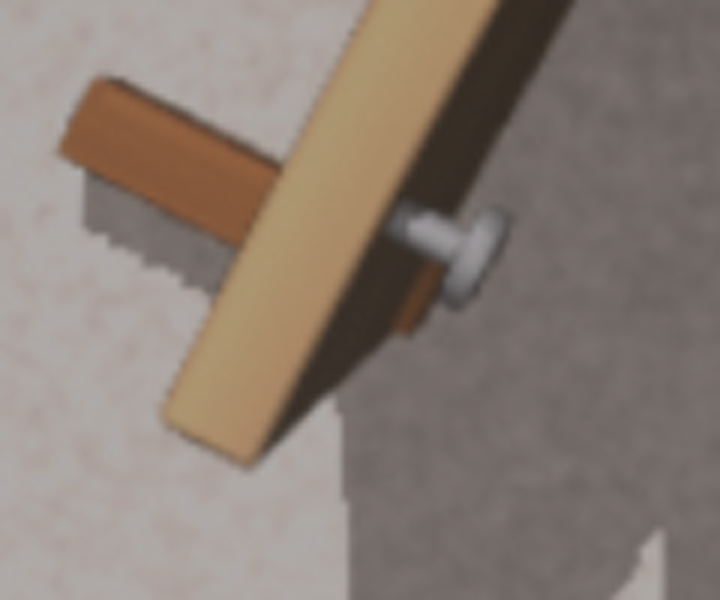

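The enlarged crop shows the screw head centre at about (299.3,143) and the front top corner at (261.5,177.8). I'll compute the board frame from these.

Run:
```python
from h import *
E=[(267.8,165.5),(270.5,160.5),(275.5,150.5),(281,140.5),(286.3,130.5),(297,110.5),(302.8,100.5),(308,90.5),(313.8,80.5),(319.2,70.5),(342.8,30.5)]
P=np.array([onz("wrist",*p,.184)[:2] for p in E]);c=P.mean(0);u=np.linalg.svd(P-c)[2][0];u*=np.sign(u[1])
print("edge resid mm",((P-c)@[-u[1],u[0]]*1e3)); yaw=np.degrees(np.arctan2(u[1],u[0]))-90; n=np.array([u[1],-u[0]])
print("yaw",yaw,"n",n)
k=onz("wrist",261.5,177.8,.184)[:2]; print("corner",k,"off line mm",(k-c)@n*1e3)
h=onz("wrist",299.3,143,.170)[:2]; print("head",h,"out",(h-c)@n,"along from corner",(h-k)@u)
h2=np.array([.4965,.287]);print("stereo head out",(h2-c)@n,"along",(h2-k)@u)
s=c+u*((h-c)@u)+n*.006; print("screw pt via head",s)
print("via corner", c+u*((k-c)@u+.045)+n*.006)
```

```text
edge resid mm [ 0.1084 -0.006   0.1381 -0.079  -0.0783 -0.0024 -0.2461  0.0424 -0.0929
  0.1429  0.0729]
yaw -28.984333830586486 n [ 0.8748 -0.4846]
corner [0.465  0.2491] off line mm -0.16012128881511706
head [0.5003 0.2803] out 0.015617865787567648 along from corner 0.044347595274416556
stereo head out 0.009054307673251641 along 0.04837946742961223
screw pt via head [0.4919 0.285 ]
via corner [0.4922 0.2855]
```

Screw point is (0.492,0.285,0.170) by two routes, board yaw −29°. Back to the caddy, turning 90° for the top-edge grasp.

>>> step_arm:
  steps:
    - [-0.11,0.03,0,0,0,0.12,-1]
    - [-0.22,0.06,0,0,0,0.25,-1]
    - [-0.33,0.08,0,0,0,0.38,-1]
    - [-0.44,0.11,0,0,0,0.5,-1]
    - [-0.55,0.14,0,0,0,0.62,-1]
    - [-0.66,0.17,0,0,0,0.75,-1]
    - [-0.77,0.2,0,0,0,0.88,-1]
    - [-0.88,0.22,0,0,0,1,-1]

```text
time_s: 11.12
position: [0.5881, -0.0296, 0.3296]
tcp_rot: [[0.712, 0.702, 0.001], [0.702, -0.712, 0.0], [0.0, 0.0, -1.0]]
force: [-0.6, 0.4, 0.4]
opening: 0.999
grasp_force: 0.0
```

>>> step_arm:
  steps:
    - [-0.04,0.06,0,0,0,0.14,-1]
    - [-0.08,0.12,0,0,0,0.28,-1]
    - [-0.12,0.18,0,0,0,0.42,-1]
    - [-0.15,0.24,0,0,0,0.56,-1]
    - [-0.18,0.295,0,0,0,0.7,-1]
    - [-0.18,0.295,0,0,0,0.84,-1]
    - [-0.18,0.295,0,0,0,1,-1]
    - [-0.18,0.295,0,0,0,1,-1]

```text
time_s: 11.78
position: [0.6117, -0.1291, 0.3292]
tcp_rot: [[1.0, -0.005, -0.0], [-0.005, -1.0, 0.0], [-0.0, -0.0, -1.0]]
force: [-0.4, 0.5, 0.6]
opening: 1.0
grasp_force: 0.0
```

>>> step_arm:
  steps:
    - [0,0,0,0,0,0,-1]
    - [0,0,0,0,0,0,-1]
    - [0,0,0,0,0,0,-1]

```text
time_s: 12.03
position: [0.612, -0.1274, 0.3295]
tcp_rot: [[1.0, 0.002, 0.0], [0.002, -1.0, 0.0], [0.0, -0.0, -1.0]]
force: [-0.1, -0.4, 0.6]
opening: 1.0
grasp_force: 0.0
```

Run:
```python
from h import *
s=snap("wrist","w7");print(s["joint_positions"],s["position"],s["tcp_rot"])
```

```text
[-21.9879  25.8116  76.2653   0.0022  77.924   67.9196] [ 0.612  -0.1274  0.3295] [[ 1.      0.0016  0.    ]
 [ 0.0016 -1.      0.    ]
 [ 0.     -0.     -1.    ]]
```

View pics/w7.png

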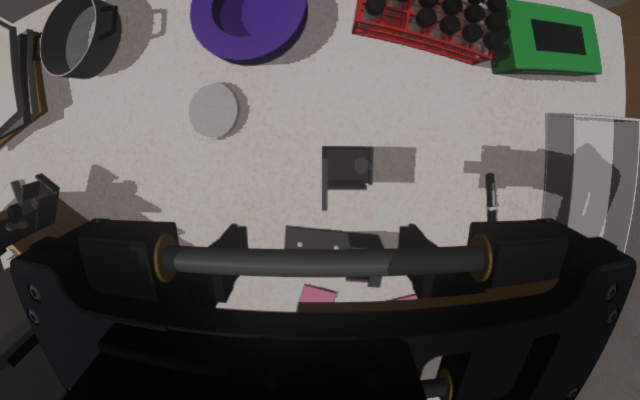

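The standing caddy is seen from above: plate edge at about column 324, rows 147–210.

Run:
```python
from h import *
im=np.load("cam_wrist.npz")["image"]
for r in (150,160,170,180,190,195,200,205,208,211,214): print(r,im[r,318:334].mean(1).astype(int))
for p in [(324.5,148),(324.5,179),(325,210)]: print(onz("wrist",*p,.15))
```

```text
150 [161 163 164 147  66  44  43  43  46  52  52  53  52  52  52  52]
160 [166 165 164 147  84  69  70  69  68  63  55  53  52  52  53  52]
170 [162 161 158 144  83  69  68  69  67  60  54  52  51  51  52  52]
180 [163 160 158 143  82  69  69  68  64  55  45  43  43  43  43  42]
190 [163 164 163 147  83  69  69  69  78  99 131 139 141 141 141 138]
195 [162 162 159 144  82  69  68  69  84 118 154 161 163 163 163 164]
200 [158 158 159 145  82  69  67  70  83 117 154 162 162 161 160 161]
205 [166 165 164 148  82  68  68  69  83 117 154 163 164 163 161 159]
208 [162 162 163 147  83  68  67  68  83 117 154 162 162 162 162 164]
211 [165 165 164 160 146 142 141 142 147 156 158 159 159 158 159 160]
214 [160 161 164 164 164 161 160 158 157 156 158 161 163 162 161 162]
[ 0.6518 -0.1305  0.15  ]
[ 0.6192 -0.1306  0.15  ]
[ 0.5854 -0.1313  0.15  ]
```

>>> step_arm:
  steps:
    - [0.005,0.012,0.1,0,0,0,-1]
    - [0.005,0.012,0.2,0,0,0,-1]
    - [0.005,0.012,0.3,0,0,0,-1]
    - [0.005,0.012,0.4,0,0,0,-1]
    - [0.005,0.012,0.5,0,0,0,-1]
    - [0.005,0.012,0.57,0,0,0,-1]
    - [0.005,0.012,0.608,0,0,0,-1]
    - [0.005,0.012,0.608,0,0,0,-1]

```text
time_s: 12.75
position: [0.6121, -0.1301, 0.1443]
tcp_rot: [[1.0, 0.001, -0.005], [0.001, -1.0, 0.002], [-0.005, -0.002, -1.0]]
force: [-0.5, 0.5, -0.1]
opening: 1.002
grasp_force: 0.0
```

>>> step_arm:
  steps:
    - [0,0,0,0,0,0,0.2]
    - [0,0,0,0,0,0,0.4]
    - [0,0,0,0,0,0,0.6]
    - [0,0,0,0,0,0,0.7]
    - [0,0,0,0,0,0,0.8]
    - [0,0,0,0,0,0,1]
    - [0,0,0,0,0,0,1]
    - [0,0,0,0,0,0,1]

```text
time_s: 13.42
position: [0.6137, -0.1309, 0.1473]
tcp_rot: [[1.0, 0.0, 0.0], [0.0, -1.0, -0.0], [0.0, 0.0, -1.0]]
force: [0.2, 0.1, -0.3]
opening: 0.477
grasp_force: 0.0
```

>>> step_arm:
  steps:
    - [0,0,0,0,0,0,1]
    - [0,0,0,0,0,0,1]
    - [0,0,0,0,0,0,1]
    - [0,0,0,0,0,0,1]
    - [0,0,0,0,0,0,1]
    - [0,0,0,0,0,0,1]
    - [0,0,0,0,0,0,1]
    - [0,0,0,0,0,0,1]

```text
time_s: 14.08
position: [0.6132, -0.1308, 0.1465]
tcp_rot: [[1.0, 0.0, -0.001], [0.0, -1.0, 0.0], [-0.001, -0.0, -1.0]]
force: [0.5, 0.0, -3.3]
opening: 0.065
grasp_force: 30.0
```

Gripped the 6 mm plate (30 N). I lift gently and turn it towards the board.

>>> step_arm:
  steps:
    - [0,0,-0.03,0,0,0,1]
    - [0,0,-0.08,0,0,0,1]
    - [0,0,-0.14,0,0,0,1]
    - [0,0,-0.2,0,0,-0.05,1]
    - [0,0,-0.27,0,0,-0.13,1]
    - [0,0,-0.34,0,0,-0.23,1]
    - [0,0,-0.39,0,0,-0.35,1]
    - [0,0,-0.413,0,0,-0.47,1]

```text
time_s: 14.75
position: [0.6147, -0.1313, 0.2744]
tcp_rot: [[0.931, 0.365, 0.005], [0.365, -0.931, -0.002], [0.004, 0.003, -1.0]]
force: [0.6, -0.1, -2.8]
opening: 0.067
grasp_force: 30.0
```

>>> step_arm:
  steps:
    - [0,0,0,0,0,-0.12,1]
    - [0,0,0,0,0,-0.24,1]
    - [0,0,0,0,0,-0.36,1]
    - [0,0,0,0,0,-0.48,1]
    - [0,0,0,0,0,-0.6,1]
    - [0,0,0,0,0,-0.72,1]
    - [0,0,0,0,0,-0.82,1]
    - [0,0,0,0,0,-0.886,1]

```text
time_s: 15.42
position: [0.6133, -0.1308, 0.2713]
tcp_rot: [[0.481, 0.876, -0.001], [0.876, -0.481, 0.0], [-0.0, -0.0, -1.0]]
force: [-0.1, 0.3, -2.2]
opening: 0.063
grasp_force: 30.0
```

>>> step_arm:
  steps:
    - [0,0,0,0,0,0,1]
    - [0,0,0,0,0,0,1]
    - [0,0,0,0,0,0,1]

```text
time_s: 15.67
position: [0.6136, -0.1309, 0.2712]
tcp_rot: [[0.486, 0.874, -0.0], [0.874, -0.486, -0.0], [-0.0, -0.0, -1.0]]
force: [-0.1, 0.2, -2.1]
opening: 0.067
grasp_force: 30.0
```

Run:
```python
from h import *
s=read_state();R=s["tcp_rot"];p=s["position"];print(p,R,s["opening"],s["joint_positions"])
n=np.array([.8748,-.4846,0]);b=np.array([.4867,.2881,0])
for d in (.07,.006): t=b+n*d;t[2]=.2507;print(d,t,"tool shift/.3",R.T@(t-p)/.3)
```

```text
[ 0.6136 -0.1309  0.2712] [[ 0.4856  0.8742 -0.    ]
 [ 0.8742 -0.4856 -0.    ]
 [-0.0001 -0.     -1.    ]] 0.06653657440708263 [-22.2337  29.0159  80.2154  -0.0035  70.7695   6.8159]
0.07 [0.5479 0.2542 0.2507] tool shift/.3 [ 1.016  -0.8145  0.0682]
0.006 [0.4919 0.2852 0.2507] tool shift/.3 [ 1.0157 -1.0278  0.0682]
```

>>> step_arm:
  steps:
    - [0.03,-0.02,0,0,0,0,1]
    - [0.08,-0.06,0,0,0,0,1]
    - [0.15,-0.12,0,0,0,0,1]
    - [0.22,-0.18,0,0,0,0,1]
    - [0.3,-0.24,0,0,0,0,1]
    - [0.38,-0.3,0,0,0,0,1]
    - [0.46,-0.36,0,0,0,0,1]
    - [0.54,-0.42,0,0,0,0,1]

```text
time_s: 16.33
position: [0.5811, 0.074, 0.2712]
tcp_rot: [[0.485, 0.874, -0.0], [0.874, -0.485, 0.001], [0.0, -0.0, -1.0]]
force: [0.4, -0.6, -2.7]
opening: 0.069
grasp_force: 30.0
```

>>> step_arm:
  steps:
    - [0.08,-0.06,0,0,0,0,1]
    - [0.16,-0.12,0,0,0,0,1]
    - [0.24,-0.19,0,0,0,0,1]
    - [0.32,-0.26,0,0,0,0,1]
    - [0.38,-0.31,0.02,0,0,0,1]
    - [0.43,-0.35,0.04,0,0,0,1]
    - [0.46,-0.38,0.06,0,0,0,1]
    - [0.476,-0.394,0.068,0,0,0,1]

```text
time_s: 17.0
position: [0.546, 0.256, 0.2496]
tcp_rot: [[0.483, 0.876, -0.002], [0.876, -0.483, 0.0], [-0.001, -0.002, -1.0]]
force: [0.4, 0.3, -3.2]
opening: 0.065
grasp_force: 30.0
```

>>> step_arm:
  steps:
    - [0,0,0,0,0,0,1]
    - [0,0,0,0,0,0,1]
    - [0,0,0,0,0,0,1]
    - [0,0,0,0,0,0,1]

```text
time_s: 17.33
position: [0.5484, 0.2529, 0.251]
tcp_rot: [[0.486, 0.874, 0.001], [0.874, -0.486, -0.0], [0.0, 0.001, -1.0]]
force: [-0.8, -0.2, -2.3]
opening: 0.065
grasp_force: 30.0
```

Run:
```python
from h import *
s=read_state();R=s["tcp_rot"];p=s["position"];print(p,R)
n=np.array([.8748,-.4846,0]);b=np.array([.4867,.2881,0])
for d in (.07,.006): t=b+n*d;t[2]=.2507;print(d,t,"tool shift/.3",R.T@(t-p)/.3)
snap("side");snap("scene")
S=np.load("cam_side.npz")["image"][70:190,240:360,::-1];b=np.load("cam_scene.npz")["image"][240:390,330:480,::-1]
cv2.imwrite("pics/c8.png",np.hstack([cv2.resize(S,(400,400),interpolation=2),cv2.resize(b,(400,400),interpolation=2)]))
```

```text
[0.5484 0.2529 0.251 ] [[ 0.486   0.874   0.0008]
 [ 0.874  -0.486  -0.0002]
 [ 0.0002  0.0008 -1.    ]]
0.07 [0.5479 0.2542 0.2507] tool shift/.3 [ 0.0029 -0.0034  0.0009]
0.006 [0.4919 0.2852 0.2507] tool shift/.3 [ 0.0026 -0.2168  0.0007]
```

View pics/c8.png

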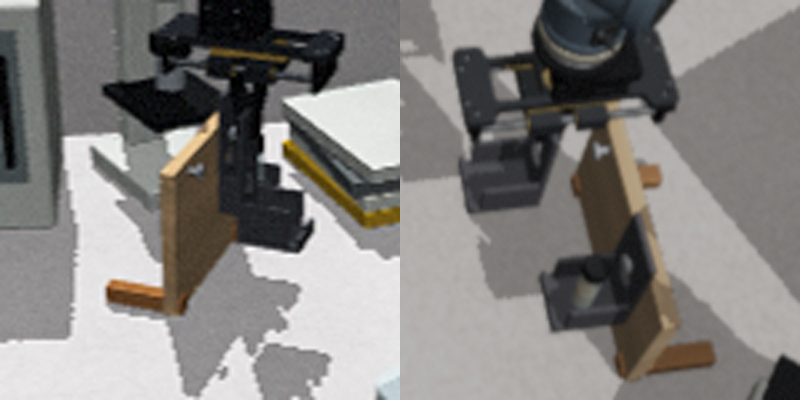

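The caddy hangs upright in front of the empty screw, parallel to the board. I ease it on while watching the force.

>>> step_arm:
  steps:
    - [0.003,-0.03,0.001,0,0,0,1]
    - [0.003,-0.07,0.001,0,0,0,1]
    - [0.003,-0.11,0.001,0,0,0,1]
    - [0.003,-0.135,0.001,0,0,0,1]
    - [0.003,-0.15,0.001,0,0,0,1]
    - [0.003,-0.16,0.001,0,0,0,1]
    - [0.003,-0.17,0.001,0,0,0,1]
    - [0.003,-0.18,0.001,0,0,0,1]

```text
time_s: 18.1
position: [0.5009, 0.2812, 0.2504]
tcp_rot: [[0.484, 0.875, 0.001], [0.875, -0.484, 0.0], [0.0, 0.001, -1.0]]
force: [-0.1, -0.7, -2.6]
opening: 0.067
grasp_force: 30.0
```

>>> step_arm:
  steps:
    - [0,-0.007,0,0,0,0,1]
    - [0,-0.014,0,0,0,0,1]
    - [0,-0.021,0,0,0,0,1]
    - [0,-0.028,0,0,0,0,1]
    - [0,-0.036,0,0,0,0,1]
    - [0,-0.036,0,0,0,0,1]
    - [0,-0.036,0,0,0,0,1]

```text
time_s: 18.68
position: [0.4914, 0.2862, 0.2503]
tcp_rot: [[0.484, 0.875, 0.0], [0.875, -0.484, -0.0], [-0.0, 0.0, -1.0]]
force: [-0.0, -0.6, -2.3]
opening: 0.065
grasp_force: 30.0
```

Run:
```python
from h import *
s=read_state();R=s["tcp_rot"];p=s["position"];print(p,s["force"],s["moment"])
n=np.array([.8748,-.4846,0]);b=np.array([.4867,.2881,0]);print("out",(p-b)@n,"along",(p-b)@[.4846,.8748,0])
snap("side");snap("scene")
S=np.load("cam_side.npz")["image"][90:170,260:340,::-1];b=np.load("cam_scene.npz")["image"][260:340,360:440,::-1]
cv2.imwrite("pics/c9.png",np.hstack([cv2.resize(S,(400,400),interpolation=2),cv2.resize(b,(400,400),interpolation=2)]))
```

```text
[0.4914 0.2862 0.2503] [-0.017  -0.6354 -2.2518] [0.0181 0.106  0.015 ]
out 0.005062094467052812 along 0.0006497520381730655
```

No contact force at 5 mm from the board, so the hole is over the head. I slide it down.

>>> step_arm:
  steps:
    - [0,0.004,0.008,0,0,0,1]
    - [0,0.004,0.018,0,0,0,1]
    - [0,0.004,0.03,0,0,0,1]
    - [0,0.004,0.042,0,0,0,1]
    - [0,0.004,0.054,0,0,0,1]
    - [0,0.004,0.066,0,0,0,1]
    - [0,0.004,0.076,0,0,0,1]
    - [0,0.004,0.08,0,0,0,1]

```text
time_s: 19.45
position: [0.4922, 0.2855, 0.2255]
tcp_rot: [[0.485, 0.875, -0.001], [0.875, -0.485, -0.0], [-0.001, -0.001, -1.0]]
force: [0.2, -0.5, -2.8]
opening: 0.066
grasp_force: 30.0
```

>>> step_arm:
  steps:
    - [0,0,0.003,0,0,0,1]
    - [0,0,0.006,0,0,0,1]
    - [0,0,0.009,0,0,0,1]
    - [0,0,0.012,0,0,0,1]
    - [0,0,0.012,0,0,0,1]

```text
time_s: 19.87
position: [0.4925, 0.2856, 0.2226]
tcp_rot: [[0.484, 0.875, -0.0], [0.875, -0.484, -0.0], [-0.0, -0.0, -1.0]]
force: [-1.1, -0.3, -1.0]
opening: 0.065
grasp_force: 30.0
```

>>> step_arm:
  steps:
    - [0,0,0.003,0,0,0,1]
    - [0,0,0.006,0,0,0,1]
    - [0,0,0.008,0,0,0,1]
    - [0,0,0.008,0,0,0,1]

```text
time_s: 20.2
position: [0.4927, 0.2857, 0.221]
tcp_rot: [[0.484, 0.875, 0.001], [0.875, -0.484, 0.0], [0.001, 0.001, -1.0]]
force: [-1.1, -0.8, 2.2]
opening: 0.068
grasp_force: 30.0
```

Seated: the screw now carries the weight. I release and rise.

>>> step_arm:
  steps:
    - [0,0,-0.002,0,0,0,0.8]
    - [0,0,-0.002,0,0,0,0.7]
    - [0,0,-0.002,0,0,0,0.5]
    - [0,0,-0.002,0,0,0,0.3]
    - [0,0,-0.002,0,0,0,0]
    - [0,0,-0.002,0,0,0,0]
    - [0,0,-0.002,0,0,0,0]
    - [0,0,-0.002,0,0,0,0]

```text
time_s: 20.87
position: [0.4925, 0.2856, 0.2209]
tcp_rot: [[0.485, 0.875, -0.0], [0.875, -0.485, 0.0], [0.0, -0.0, -1.0]]
force: [-0.2, 0.5, -0.7]
opening: 0.469
grasp_force: 0.0
```

>>> step_arm:
  steps:
    - [0,0,-0.03,0,0,0,0]
    - [0,0,-0.09,0,0,0,0]
    - [0,0,-0.17,0,0,0,0]
    - [0,0,-0.26,0,0,0,0]
    - [0,0,-0.35,0,0,0,0]
    - [0,0,-0.44,0,0,0,0]
    - [0,0,-0.5,0,0,0,0]
    - [0,0,-0.5,0,0,0,0]

```text
time_s: 21.53
position: [0.4946, 0.2865, 0.3765]
tcp_rot: [[0.484, 0.875, 0.01], [0.875, -0.484, 0.004], [0.008, 0.007, -1.0]]
force: [0.9, 0.6, 0.7]
opening: 0.501
grasp_force: 0.0
```

Run:
```python
from h import *
snap("wrist");snap("side");snap("scene");print(read_state()["position"],read_state()["force"])
S=np.load("cam_side.npz")["image"][80:180,250:350,::-1];b=np.load("cam_scene.npz")["image"][240:390,330:480,::-1]
cv2.imwrite("pics/c10.png",np.hstack([cv2.resize(S,(400,400),interpolation=2),cv2.resize(b,(400,400),interpolation=2)]))
```

```text
[0.4919 0.2854 0.3704] [-0.2194  0.0881 -0.7014]
```

View pics/c10.png

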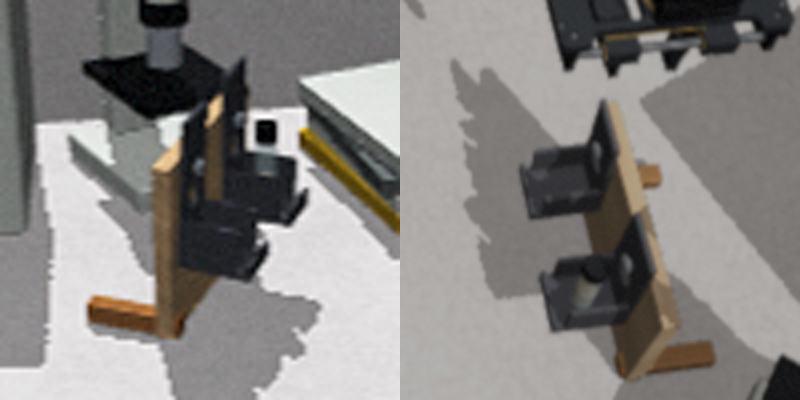

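The caddy hangs on the screw parallel to its neighbour, with the screw head visible in its slot. I let the arm settle and hand in.

>>> step_arm:
  steps:
    - [0,0,0,0,0,0,0]
    - [0,0,0,0,0,0,0]
    - [0,0,0,0,0,0,0]
    - [0,0,0,0,0,0,0]

```text
time_s: 22.02
position: [0.4923, 0.2855, 0.3699]
tcp_rot: [[0.485, 0.875, -0.002], [0.875, -0.485, -0.001], [-0.001, -0.001, -1.0]]
force: [-0.3, 0.4, 0.5]
opening: 0.501
grasp_force: 0.0
```

```bash
python3 -c "
from rig import *
print(hand_in())"
```

```text
the job is handed in; nothing more can be done
None
```

The keyhole caddy was stood upright and let go, then regrasped and hung on the empty screw; the last pictures show it hanging there released, and the job was handed in at about 22 s with no verdict returned.

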